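# Try a topping box's lid, free its catch if caught, and hold it open

## Task

A serving cup stands beside one of the two topping boxes: open that box for filling, and leave the other box and everything else on the counter alone. Before touching its release tab, tug the lid up by its pull bar; if it is caught, slide the release tab all the way to free the catch. Then raise the lid by its bar to 45 degrees or more, and finish still holding it up there, gripper on the bar.

Things in the scene. Friction and masses are not known exactly. Their poses are not given: they have to be found in the camera images.
- cup_mid (a point): a plain white open serving cup, 90 mm tall, 72 mm wide at the rim, standing on the counter about 170 mm to one side of the middle of the box it belongs to (the other box is more than 300 mm from it); the point is its centre, half-way up
- jar_mid (a point): a closed round glass jar with a steel cap, 110 mm tall, 68 mm wide, standing in the same way beside the other box; the point is its centre; leave it alone
- can: a closed can with a paper band, 70 mm wide, 100 mm tall, standing on the counter beyond the boxes; origin under its centre; leave it alone
- left_box: the left topping box as the robot sees it: steel, 160 mm deep (its x), 200 mm wide (its y), 100 mm high, fixed to the counter; origin under its centre; its x axis points from its front (which faces the robot) to its hinge, its y axis to its left, z up. On its front wall, at the right corner, sits a black catch housing (42 mm deep, 64 mm wide, its top at 100 mm height, its middle at x -101, y -65 mm in the box frame)
- left_lid (a joint): opening angle of the left box's lid: 0 shut, grows as its front edge rises, stop at 1.2 rad. The lid is a flat 165 x 204 mm plate, top at 107 mm height, 0.35 kg, and falls shut when let go. If its catch is engaged, it rises only about 0.03 rad (about 6 mm at the bar) and then stops hard; if not, it rises freely (about 2 N at the bar). Whether it is engaged cannot be seen; tugging tells
- left_hinge (a point): middle of the left lid's hinge line (along the box's y), at 100 mm height, 80 mm behind the box's centre
- left_bar (a point): middle of the left lid's pull bar: a round steel bar 12 mm thick and 100 mm long, along the box's y, carried on two thin arms (84 mm clear between them) 50 mm ahead of the lid's front edge; with the lid shut its axis is 118 mm above the counter. From the hinge it lies 215 mm towards the robot, 40 mm to the left and 18 mm up in the shut lid's frame; 44 mm is clear between bar and lid edge. It moves with the lid and may turn within a grip
- left_tab_mid (a point): centre of the left box's release tab: a black upright plate 22 mm (box x) by 10 mm (box y) by 34 mm high, standing on the catch housing, top at 134 mm height; at rest at x -105, y -75 mm in the box frame. It slides 20 mm towards the box's +y (its left, towards the bar) against about 3 N of friction and stays where it is left. Slid to its stop once, it frees an engaged catch, which then stays free; the tab looks the same whether the catch is engaged or not
- right_box: the right topping box as the robot sees it: steel, 160 mm deep (its x), 200 mm wide (its y), 100 mm high, fixed to the counter; origin under its centre; its x axis points from its front (which faces the robot) to its hinge, its y axis to its left, z up. On its front wall, at the right corner, sits a black catch housing (42 mm deep, 64 mm wide, its top at 100 mm height, its middle at x -101, y -65 mm in the box frame)
- right_lid (a joint): opening angle of the right box's lid: 0 shut, grows as its front edge rises, stop at 1.2 rad. The lid is a flat 165 x 204 mm plate, top at 107 mm height, 0.35 kg, and falls shut when let go. If its catch is engaged, it rises only about 0.03 rad (about 6 mm at the bar) and then stops hard; if not, it rises freely (about 2 N at the bar). Whether it is engaged cannot be seen; tugging tells
- right_hinge (a point): middle of the right lid's hinge line (along the box's y), at 100 mm height, 80 mm behind the box's centre
- right_bar (a point): middle of the right lid's pull bar: a round steel bar 12 mm thick and 100 mm long, along the box's y, carried on two thin arms (84 mm clear between them) 50 mm ahead of the lid's front edge; with the lid shut its axis is 118 mm above the counter. From the hinge it lies 215 mm towards the robot, 40 mm to the left and 18 mm up in the shut lid's frame; 44 mm is clear between bar and lid edge. It moves with the lid and may turn within a grip
- right_tab_mid (a point): centre of the right box's release tab: a black upright plate 22 mm (box x) by 10 mm (box y) by 34 mm high, standing on the catch housing, top at 134 mm height; at rest at x -105, y -75 mm in the box frame. It slides 20 mm towards the box's +y (its left, towards the bar) against about 3 N of friction and stays where it is left. Slid to its stop once, it frees an engaged catch, which then stays free; the tab looks the same whether the catch is engaged or not
Mind the look-alikes: they are no part of the job. What is shaped like the part that bears cup_mid but brown is not meant.

How it is judged:
On the way, in this order (a step that is already met when the one before it is completed fails the run):
1. the lid of the box beside the cup is tugged up (as far as its play, or farther), its release tab not yet slid (((horizontal distance between cup_mid and left_box below 0.27 m and value of joint left_lid above 0.014 rad and distance of left_tab_mid from where it was at the start of the episode below 0.005 m and contact force between the fingers and left_lid above 0.5 N) or (horizontal distance between cup_mid and right_box below 0.27 m and value of joint right_lid above 0.014 rad and distance of right_tab_mid from where it was at the start of the episode below 0.005 m and contact force between the fingers and right_lid above 0.5 N))), for 0.1 s.
2. that lid is raised 40 degrees or more (((horizontal distance between cup_mid and left_box below 0.27 m and value of joint left_lid above 0.7 rad) or (horizontal distance between cup_mid and right_box below 0.27 m and value of joint right_lid above 0.7 rad))), for 0.2 s.
At the end, for the whole second after the job is handed in: The lid beside the cup is open 0.70 rad or more (40 degrees), still (under 0.1 rad/s), fingers bearing on it (over 0.8 N), grasp point within 50 mm of the middle of its bar; the other lid is shut (under 0.05 rad); cup, jar and can are within 30 mm of their start (((horizontal distance between cup_mid and left_box below 0.27 m and value of joint left_lid above 0.7 rad and velocity of joint left_lid between -0.1 and 0.1 rad/s and contact force between the fingers and left_lid above 0.8 N and distance between the grasp point and left_bar below 0.05 m and value of joint right_lid below 0.05 rad and not (distance of any of cup_mid, jar_mid, can from where it was at the start of the episode above 0.03 m)) or (horizontal distance between cup_mid and right_box below 0.27 m and value of joint right_lid above 0.7 rad and velocity of joint right_lid between -0.1 and 0.1 rad/s and contact force between the fingers and right_lid above 0.8 N and distance between the grasp point and right_bar below 0.05 m and value of joint left_lid below 0.05 rad and not (distance of any of cup_mid, jar_mid, can from where it was at the start of the episode above 0.03 m)))); the arm keeps its last pose, push and grip.
It fails at once if the other box's lid is opened (over 0.1 rad) or its release tab slid (over 10 mm) ((horizontal distance between cup_mid and left_box below 0.27 m and (value of joint right_lid above 0.1 rad or distance of right_tab_mid from where it was at the start of the episode above 0.01 m)) or (horizontal distance between cup_mid and right_box below 0.27 m and (value of joint left_lid above 0.1 rad or distance of left_tab_mid from where it was at the start of the episode above 0.01 m))).
It fails at once if the cup, jar or can is pushed more than 30 mm or knocked over (distance of any of cup_mid, jar_mid, can from where it was at the start of the episode above 0.03 m or angle between any of cup_mid, jar_mid's own z axis and vertical above 0.5 rad).
It also fails if it takes over 58 s, if anything falls off the work surface, if the arm or the gripper's body presses on something with over 40 N, if the wrist force passes 120 N, or if a joint passes its speed limit or range.

## Robot

A 7-joint arm with a two-finger parallel gripper is mounted at the origin on the work surface. World frame = base frame: x ahead of the robot, y to its left, z up, the work surface at z = 0. Lengths are in m, angles in rad, forces in N, time in s.
With the tool pointing down it reaches from about 0.35 to 0.9 m from the base axis. Payload 8.1 kg.
Tool frame: the origin (TCP) lies on the centre line of the jaws, within the pads' length; the fingertips stand 17 mm ahead of it and the grasp point (between the pads) lies 2 mm behind it; z points along the fingers, y is the direction in which the jaws open and shut (so a half turn about z gives the same grasp; the last joint's range is limited). The gripper opens to 92 mm and grips with 3 to 60 N. Pads are 19 mm wide; open, the fingers measure 130 mm over their backs; the gripper's body (75 mm by 190 mm) begins 47 mm behind the grasp point.
Start: joints at [-1.419, 0.434, 0.025, 1.573, -0.012, 1.134, -0.075], TCP at [0.158, 0.605, 0.244] pointing down, gripper open.
Joint ranges: [-2.62, 2.62], [-0.44, 2.09], [-1.27, 1.32], [0.08, 2.57], [-1.32, 4.46], [0.12, 2], [-2.74, 2.74]. Speed limits (rad/s): [2.22, 2.22, 3.01, 3.01, 3.14, 3.14, 3.14].

## Interface

Orientations are given as a rotation vector (axis times angle).
In Python, from cell import arm gives the robot as it stands.
- The arm moves only by the shell command python3 -m creep 'ROWS' [FORCE]. ROWS is JSON, a list that holds one entry, the list of rows, each a list of 7 numbers: the shift along the world's x, y, z in cm, then the turn, a rotation vector about the world's x, y, z in degrees, then the opening, from -1 (shut) to 1 (fully open), so that 0 is half open. In form: [[[tx, ty, tz, ax, ay, az, jaw], ...]]. A call has 1 to 5 rows; each row is the pose to reach, as a shift and turn from the pose commanded when the call began; what a row does not reach only later rows make up. A row lasts 1/10 s, in which the tool goes at most 50 mm and 8.59 degrees, less where a joint would pass 70% of its speed; a pose out of reach is approached as far as the arm can. A call with a gripper value outside its range is refused whole. The fingers move at their own pace and stop on an object; FORCE is the grip in N (left out, the last holds). Time passes only in rows, so rows that repeat a pose let the fingers close. It gives the time, the measured TCP pose, the force and the opening at its end, in the units of the state.
- arm.observe(): the state, without advancing time (a new reading comes with each control period).
- arm.get_image(name): name is "scene" or "top"; returns the picture (400x640x3 uint8, red, green, blue); there is no depth.
- arm.camera_model(name): a dict with "vfov" (degrees; the focal length in pixels is half the picture's height over the tangent of half this angle, whatever the lens; pixels are square), "cx", "cy" (the principal point, pixels), "cam_to_world" (4x4, takes a point from camera to world coordinates). Camera axes: x right, y down, z forward; pixel columns grow to the right and rows downward; lengths in m; the calibration is good to about 2 mm. A picture is of the moment at which its call begins. camera_model takes no time and is no camera call.
- arm.sign_off(): hands the job in, once; it reports no verdict.
The state is a dict: "clock": time; "joints": joint angles; "dq": joint speeds; "joint_efforts": joint torques, N m; "position": TCP position; "ee_rot": TCP orientation; "force": force on the tool from outside, world axes, zero at the start; "ft_torque": the same for the moment, N m; "width": opening from 0.0 (shut) to 1.0 (fully open).
Only numpy, scipy, OpenCV 4.12 (cv2) and the standard library are available. Lean on these libraries where they do the work, as an engineer would, in place of code of your own. Each camera call takes 0.05 s, during which the arm holds its last target.

## Working session

There is one attempt and no reset: what is moved stays moved. The work goes in short steps, Python scripts to look and compute and a shell command to move; the robot and the scene stay as the last step left them, time stands still between calls to the robot, and variables do not carry over. Pictures are saved under pics/ and viewed, and the job is handed in when it is done.

```bash
mkdir -p pics; ls; python3 - <<'E'
from cell import arm
import cv2
for n in("scene","top"):
    im=arm.get_image(n); cv2.imwrite(f"pics/{n}0.png",im[:,:,::-1]); m=arm.camera_model(n); print(n,m)
print(arm.observe())
E
```

```text
pics
scene {'vfov': 43.24746395981501, 'cx': 326.1805660284547, 'cy': 195.89650611650598, 'cam_to_world': array([[ 0.76413164,  0.40610682, -0.5011787 ,  1.28634879],
       [ 0.64501384, -0.49036404,  0.58608895, -0.77770586],
       [-0.0077453 , -0.7711163 , -0.6366472 ,  0.90434008],
       [ 0.        ,  0.        ,  0.        ,  1.        ]])}
top {'vfov': 43.53181955136437, 'cx': 314.75155413375666, 'cy': 199.31012442170285, 'cam_to_world': array([[-2.75481326e-02, -9.83097563e-01,  1.80998014e-01,
         3.81465431e-01],
       [-9.99601974e-01,  2.81939914e-02,  9.96014061e-04,
        -3.14986799e-02],
       [-6.08223546e-03, -1.80898534e-01, -9.83482957e-01,
         1.47431590e+00],
       [ 0.00000000e+00,  0.00000000e+00,  0.00000000e+00,
         1.00000000e+00]])}
{'clock': 0.1, 'joints': array([-1.4186177 ,  0.43514313,  0.02493706,  1.57394662, -0.01160261,
        1.13400267, -0.07508492]), 'dq': array([-0.00029968,  0.00055064,  0.00095997, -0.00386367,  0.00174937,
       -0.00021826,  0.00022805]), 'joint_efforts': array([ 2.37021733e-03, -6.69125962e+01,  9.87488329e-01, -3.15145576e+01,
       -6.05945522e-02,  3.74189497e-02,  7.35759136e-05]), 'position': array([0.15744261, 0.60442437, 0.24305234]), 'ee_rot': array([-3.99149028e-01, -3.11606531e+00,  2.12588465e-03]), 'force': array([ 0.58669729, -0.61352425, -0.48028602]), 'ft_torque': array([0.00679207, 0.02615958, 0.00440092]), 'width': 0.9959092551279678}
```

View pics/scene0.png

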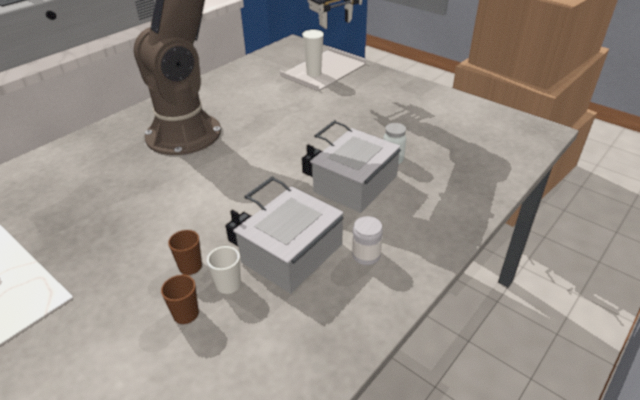

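View pics/top0.png

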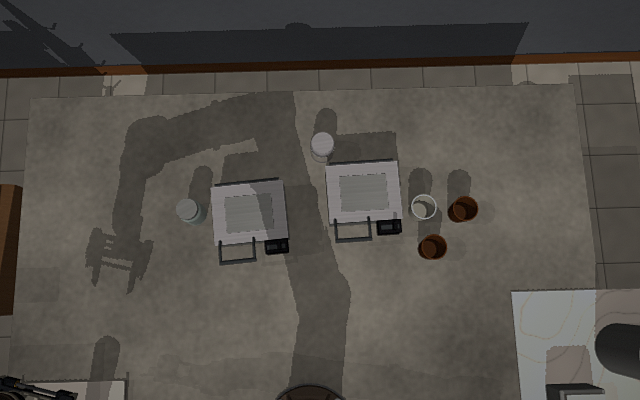

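The white cup (top 423,207) stands by the right box, which has its bar at about (352,236) and its tab at about (388,226). The jar (188,210) stands by the left box. I'll zoom in to measure the right box.

```bash
python3 - <<'E'
import cv2
a=cv2.imread("pics/top0.png")[150:250,310:450]; cv2.imwrite("pics/tz.png",cv2.resize(a,None,fx=5.7,fy=5.7,interpolation=cv2.INTER_CUBIC))
a=cv2.imread("pics/scene0.png")[170:300,170:350]; cv2.imwrite("pics/sz.png",cv2.resize(a,None,fx=4.4,fy=4.4,interpolation=cv2.INTER_CUBIC))
E
```

```text
(no output)
```

View pics/tz.png

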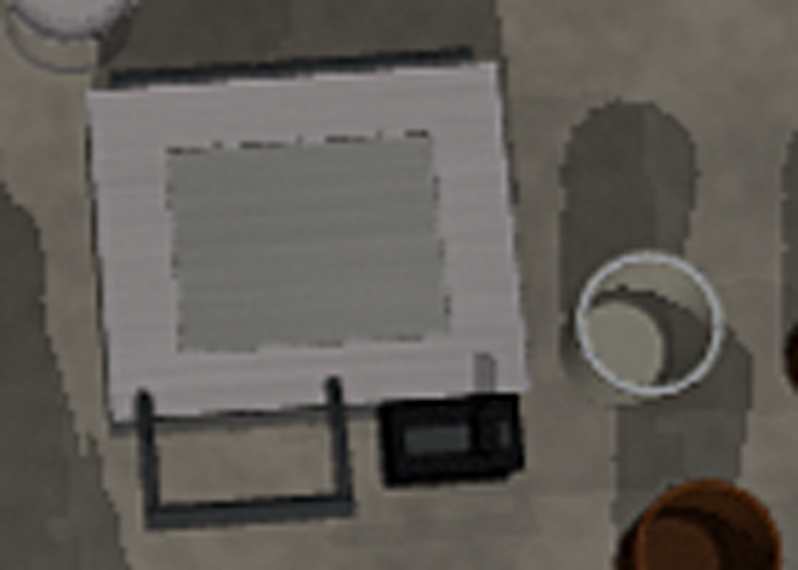

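View pics/sz.png

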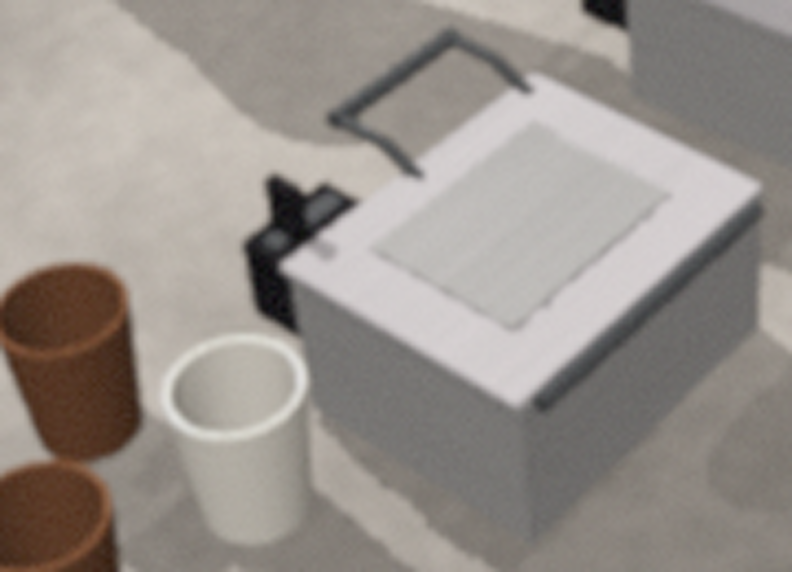

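```bash
cat > h.py <<'E'
import numpy as np
from cell import arm
def proj(n,P):
    m=arm.camera_model(n);T=np.linalg.inv(m["cam_to_world"]);f=200/np.tan(np.radians(m["vfov"]/2))
    c=T[:3,:3]@np.array(P)+T[:3,3]; return np.array([m["cx"]+f*c[0]/c[2],m["cy"]+f*c[1]/c[2]])
def ray(n,uv,z):
    m=arm.camera_model(n);T=m["cam_to_world"];f=200/np.tan(np.radians(m["vfov"]/2))
    d=T[:3,:3]@np.array([(uv[0]-m["cx"])/f,(uv[1]-m["cy"])/f,1]);return T[:3,3]+d*(z-T[2,3])/d[2]
E
python3 - <<'E'
from h import *
from scipy.optimize import least_squares
B=np.array([[.08,.102,.107],[.08,-.102,.107],[-.085,-.102,.107],[-.085,.102,.107],[-.135,.09,.118],[-.135,-.01,.118]])
t=(np.array([[88,92],[497,62],[527,388],[110,425],[147,518],[353,505]])+.5)/5.7-.5+[310,150]
s=(np.array([[762,188],[520,405],[283,266],[537,73],[452,35],[333,119]])+.5)/4.4-.5+[170,170]
W=lambda p,b:[p[0]+np.cos(p[2])*b[0]-np.sin(p[2])*b[1],p[1]+np.sin(p[2])*b[0]+np.cos(p[2])*b[1],b[2]]
def r(p,w):
    o=[]
    for n,q in(("top",t),("scene",s)):
        if n in w: o+=[proj(n,W(p,b))-u for b,u in zip(B,q)]
    return np.concatenate(o)
for w in(["top"],["scene"],["top","scene"]):
    k=least_squares(r,[.5,-.1,0],args=(w,));print(w,k.x,np.degrees(k.x[2]));
print(k.fun.reshape(-1,2).round(1).tolist())
p=k.x
for n,b in dict(bar=[-.135,.04,.118],tab=[-.105,-.075,.117],barvec=[-.135,.09,.118]).items():print(n,W(p,b))
print("cup",ray("top",np.array([650,324])/5.7+[310,150]-.4,.09), "jarleft",ray("top",[188,210],.1))
o=arm.observe();from scipy.spatial.transform import Rotation as R;print(R.from_rotvec(o["ee_rot"]).as_matrix().round(3))
E
```

```text
['top'] [ 0.65371026 -0.16544522  0.04527874] 2.5942805371773625
['scene'] [ 0.65360337 -0.16805929  0.04607887] 2.6401247778639827
['top', 'scene'] [ 0.65339804 -0.16672982  0.04535749] 2.5987926579818845
[[-0.2, -0.2], [0.4, -0.1], [1.3, 0.6], [0.6, -0.5], [0.0, 0.6], [0.7, 0.2], [1.0, -1.0], [0.1, -0.2], [-0.3, -0.5], [-0.2, -0.6], [1.0, -0.3], [0.5, 0.5]]
bar [np.float64(0.5167232072108895), np.float64(-0.13289211911791074), 0.118]
tab [np.float64(0.5519066758123232), np.float64(-0.2464135864145059), 0.117]
barvec [np.float64(0.5144561103249885), np.float64(-0.08294354284480825), 0.118]
cup [ 0.60720562 -0.3341809   0.09      ] jarleft [0.61426493 0.32336363 0.1       ]
[[-0.968  0.252 -0.   ]
 [ 0.252  0.968 -0.001]
 [-0.    -0.001 -1.   ]]
```

The box fit is consistent across both views, within 1 px: the right box's bar is at (0.517, -0.133, 0.118) and the yaw is 2.6°. I'll fly over there with the jaws half closed.

```bash
python3 -m creep '[[[2.15,-4.4,0,0,0,-4.3,-0.1],[4.3,-8.8,0,0,0,-8.6,-0.1],[6.45,-13.2,0,0,0,-12.9,-0.1],[8.6,-17.6,0,0,0,-17.2,-0.1],[10.75,-22,0,0,0,-21.5,-0.1]]]' 20
python3 -m creep '[[[2.15,-4.4,0,0,0,-4.3,-0.1],[4.3,-8.8,0,0,0,-8.6,-0.1],[6.45,-13.2,0,0,0,-12.9,-0.1],[8.6,-17.6,0,0,0,-17.2,-0.1],[10.75,-22,0,0,0,-21.5,-0.1]]]'
python3 -m creep '[[[2.15,-4.4,0,0,0,-4.3,-0.1],[4.3,-8.8,0,0,0,-8.6,-0.1],[6.45,-13.2,0,0,0,-12.9,-0.1],[8.6,-17.6,0,0,0,-17.2,-0.1],[10.75,-22,0,0,0,-21.5,-0.1]]]'
python3 - <<'E'
from h import *
from scipy.spatial.transform import Rotation as R
o=arm.observe();m=R.from_rotvec(o["ee_rot"]).as_matrix();print(m.round(3),np.degrees(np.arctan2(m[1,1],m[0,1])),(np.array([.5167,-.1329,.118])-o["position"])*100)
E
```

```text
clock: 0.6
position: [0.2655, 0.3828, 0.2435]
ee_rot: [-0.978, -2.985, 0.0]
force: [1.6, -0.2, -0.1]
width: 0.612
clock: 1.1
position: [0.3729, 0.1629, 0.2438]
ee_rot: [-1.517, -2.751, -0.001]
force: [1.6, 0.3, 0.4]
width: 0.45
clock: 1.6
position: [0.4804, -0.057, 0.2438]
ee_rot: [2.003, 2.42, 0.001]
force: [0.8, 0.9, 0.5]
width: 0.451
[[-0.187  0.982  0.   ]
 [ 0.982  0.187  0.   ]
 [ 0.     0.    -1.   ]] 10.751995449627339 [  3.62583841  -7.59412431 -12.58076446]
```

```bash
python3 -m creep '[[[1.8,-3.8,-1,0,0,-4,-0.1],[3.6,-7.6,-2,0,0,-8.2,-0.1],[3.6,-7.6,-6,0,0,-8.2,-0.1],[3.6,-7.6,-9,0,0,-8.2,-0.1],[3.6,-7.6,-9,0,0,-8.2,-0.1]]]'
python3 - <<'E'
from h import *
import cv2
for n in("scene","top"):
    im=arm.get_image(n)[:,:,::-1]
    print(n,proj(n,[.5167,-.1329,.118]))
    a=im[150:250,310:450] if n=="top" else im[130:270,180:320]
    cv2.imwrite(f"pics/{n}1.png",cv2.resize(a,None,fx=4,fy=4,interpolation=cv2.INTER_CUBIC))
E
```

```text
clock: 2.1
position: [0.5134, -0.1307, 0.1502]
ee_rot: [-2.165, -2.268, 0.007]
force: [-0.5, -0.2, -0.3]
width: 0.448
scene [259.88939214 186.96148192]
top [353.79899626 239.70835874]
```

View pics/scene1.png

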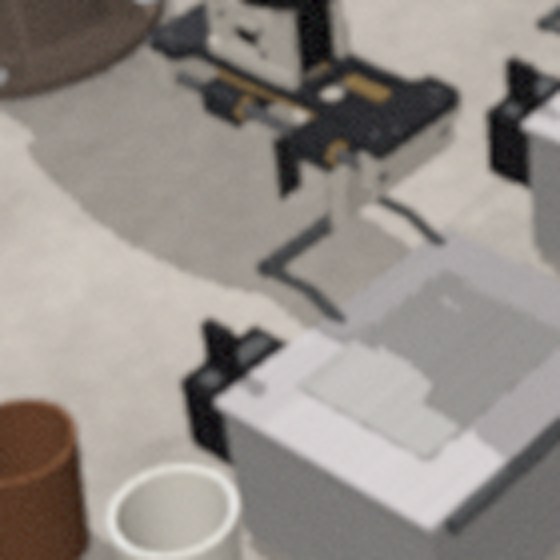

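View pics/top1.png

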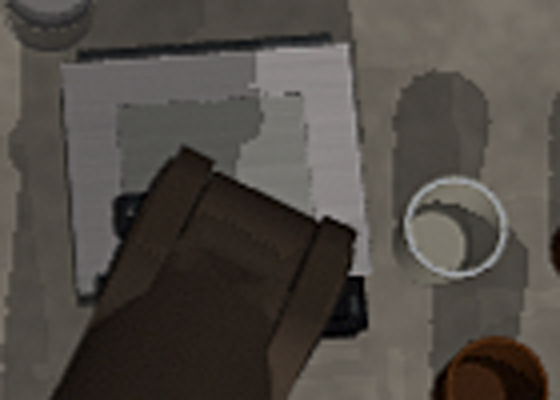

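The jaws straddle the bar: the rear finger shows at zoomed (350,200), the front one at (288,170), and the bar runs between them at about (310,245). I'll lower onto it and close.

```bash
python3 -m creep '[[[0,0,-0.5,0,0,0,-0.1],[0.1,-0.1,-2,0,0,0,-0.1],[0.1,-0.1,-3.2,0,0,0,-0.1],[0.1,-0.1,-3.2,0,0,0,-0.1]]]'
python3 -m creep '[[[0,0,0,0,0,0,-0.5],[0,0,0,0,0,0,-0.8],[0,0,0,0,0,0,-1],[0,0,0,0,0,0,-1],[0,0,0,0,0,0,-1]]]' 20
python3 - <<'E'
from h import *
from scipy.spatial.transform import Rotation as R
o=arm.observe();m=R.from_rotvec(o["ee_rot"]).as_matrix();print(m.round(3),o["force"],o["width"]*92)
E
```

```text
clock: 2.6
position: [0.5166, -0.1316, 0.1212]
ee_rot: [-2.167, -2.273, 0.001]
force: [0.0, -0.4, 0.2]
width: 0.45
clock: 3.1
position: [0.5167, -0.1322, 0.122]
ee_rot: [-2.168, -2.273, 0.0]
force: [-2.8, 0.1, 5.1]
width: 0.12
[[-0.047  0.999 -0.   ]
 [ 0.999  0.047  0.   ]
 [ 0.    -0.    -1.   ]] [-2.76697126  0.14513169  5.09387942] 11.042009342976415
```

Gripped (width about 11 mm). Now the tug, in small steps.

```bash
python3 -m creep '[[[0,0,0.2,0,0,0,-1],[0,0,0.4,0,0,0,-1],[0,0,0.6,0,0,0,-1],[0,0,0.6,0,0,0,-1]]]' 35
python3 -m creep '[[[0,0,0.2,0,0,0,-1],[0,0,0.4,0,0,0,-1],[0,0,0.4,0,0,0,-1]]]'
```

```text
clock: 3.5
position: [0.5172, -0.1322, 0.1278]
ee_rot: [2.168, 2.273, -0.0]
force: [1.2, -0.6, -4.5]
width: 0.117
clock: 3.8
position: [0.5173, -0.1321, 0.1297]
ee_rot: [2.167, 2.273, -0.003]
force: [12.4, -4.1, -36.9]
width: 0.112
```

The lid stopped hard at 37 N after about 6 mm, so the catch is engaged. I'll lower it, release, and go to the tab's right side.

```bash
python3 -m creep '[[[0,0,-0.4,0,0,0,-1],[0,0,-0.7,0,0,0,-1],[0,0,-1,0,0,0,-1],[0,0,-1,0,0,0,-0.1],[0,0,-1,0,0,0,-0.1]]]' 20
python3 -m creep '[[[0,0,0,0,0,0,-0.1],[0,0,2,0,0,0,-0.1],[0,0,5.5,0,0,0,-0.1],[0,0,5.5,0,0,0,-0.1]]]'
```

```text
clock: 4.3
position: [0.5175, -0.1323, 0.1222]
ee_rot: [2.168, 2.272, 0.001]
force: [-0.2, 0.2, 0.4]
width: 0.244
clock: 4.7
position: [0.5193, -0.1332, 0.1803]
ee_rot: [2.166, 2.269, 0.006]
force: [-0.0, -0.6, 0.0]
width: 0.448
```

```bash
python3 -m creep '[[[1,-4.7,0,0,0,0,-1],[2,-9.4,0,0,0,0,-1],[3,-14.2,0,0,0,0,-1],[3,-14.2,0,0,0,0,-1],[3,-14.2,0,0,0,0,-1]]]' 20
python3 - <<'E'
from h import *
import cv2
o=arm.observe();print(o["position"],o["force"],o["width"],(np.array([.5462,-.2747,.127])-o["position"])*100)
im=arm.get_image("scene")[:,:,::-1]
cv2.imwrite("pics/scene2.png",cv2.resize(im[130:270,180:320],None,fx=4,fy=4,interpolation=cv2.INTER_CUBIC))
E
```

```text
clock: 5.2
position: [0.5465, -0.2756, 0.1761]
ee_rot: [-2.172, -2.27, 0.001]
force: [-0.8, 0.7, -0.6]
width: 0.063
[ 0.54647812 -0.27564675  0.1761067 ] [-0.81176729  0.7063262  -0.5661912 ] 0.06274012086877756 [-0.02781234  0.09467517 -4.91066976]
```

View pics/scene2.png

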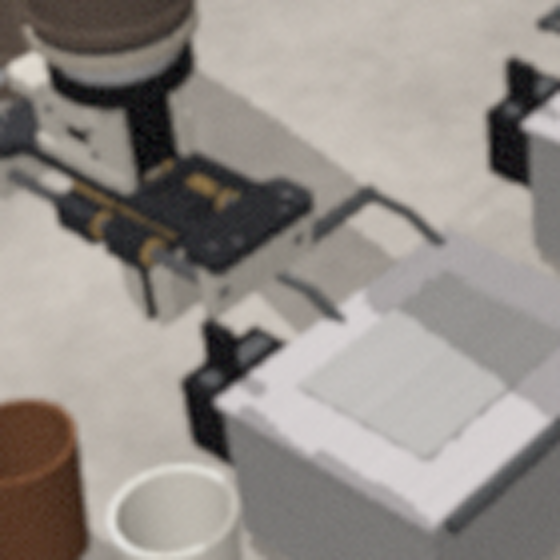

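The fingers (zoomed 160,290) hang right of the tab (215,345). I'll descend, then push.

```bash
python3 -m creep '[[[0,0,-2,0,0,0,-1],[0,0,-3.5,0,0,0,-1],[0,0,-4.9,0,0,0,-1],[0,0,-4.9,0,0,0,-1]]]'
python3 -m creep '[[[-0.03,0.6,0,0,0,0,-1],[-0.06,1.2,0,0,0,0,-1],[-0.09,1.8,0,0,0,0,-1],[-0.09,1.8,0,0,0,0,-1]]]'
python3 -m creep '[[[-0.03,0.5,0,0,0,0,-1],[-0.05,1,0,0,0,0,-1],[-0.05,1,0,0,0,0,-1]]]'
```

```text
clock: 5.65
position: [0.5461, -0.2724, 0.1255]
ee_rot: [-2.165, -2.272, 0.002]
force: [0.1, 0.0, 0.3]
width: 0.003
clock: 6.05
position: [0.5465, -0.2551, 0.1282]
ee_rot: [2.167, 2.274, 0.001]
force: [-0.0, 0.6, 0.4]
width: 0.005
clock: 6.35
position: [0.5459, -0.2454, 0.128]
ee_rot: [2.168, 2.274, 0.001]
force: [0.6, 0.4, 0.1]
width: 0.003
```

```bash
python3 - <<'E'
from h import *
import cv2
im=arm.get_image("scene")[:,:,::-1]
cv2.imwrite("pics/scene3.png",cv2.resize(im[130:270,180:320],None,fx=4,fy=4,interpolation=cv2.INTER_CUBIC))
E
```

```text
(no output)
```

View pics/scene3.png

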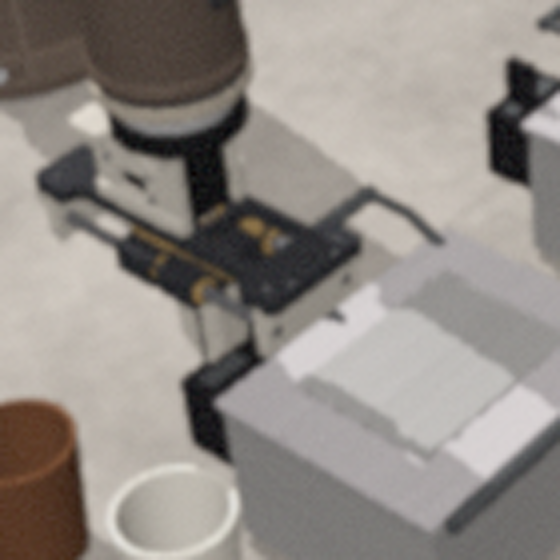

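The tab is no longer at (215,345) and is hidden behind the fingers, so it has moved. I'll keep pushing until it meets the stop.

```bash
python3 -m creep '[[[-0.02,0.3,0,0,0,0,-1],[-0.03,0.6,0,0,0,0,-1],[-0.03,0.6,0,0,0,0,-1]]]'
python3 -m creep '[[[-0.02,0.3,0,0,0,0,-1],[-0.03,0.6,0,0,0,0,-1],[-0.03,0.6,0,0,0,0,-1]]]'
```

```text
clock: 6.7
position: [0.5455, -0.2438, 0.1279]
ee_rot: [2.168, 2.267, -0.005]
force: [3.6, -13.0, -6.8]
width: 0.002
clock: 7.0
position: [0.5454, -0.2433, 0.1282]
ee_rot: [2.167, 2.257, -0.011]
force: [6.7, -29.4, -17.9]
width: 0.004
```

Hard stop at about the expected position, 29 N. I'll back off, rise and check.

```bash
python3 -m creep '[[[0,-1.2,0,0,0,0,-1],[0,-2.2,0,0,0,0,-1],[0,-2.2,2,0,0,0,-1],[0,-2.2,5,0,0,0,-0.5],[0,-2.2,5,0,0,0,-0.1]]]'
python3 - <<'E'
from h import *
import cv2
o=arm.observe();print(o["position"],o["force"],o["width"],(np.array([.5170,-.1325,.176])-o["position"])*100)
im=arm.get_image("scene")[:,:,::-1]
cv2.imwrite("pics/scene4.png",cv2.resize(im[130:270,180:320],None,fx=4,fy=4,interpolation=cv2.INTER_CUBIC))
E
```

```text
clock: 7.5
position: [0.5466, -0.257, 0.181]
ee_rot: [2.166, 2.27, 0.004]
force: [0.7, -1.3, 1.0]
width: 0.132
[ 0.54658677 -0.25695531  0.18102163] [ 0.67341422 -1.32770011  0.96078219] 0.13185834410968578 [-2.95867703 12.44553081 -0.50216344]
```

View pics/scene4.png

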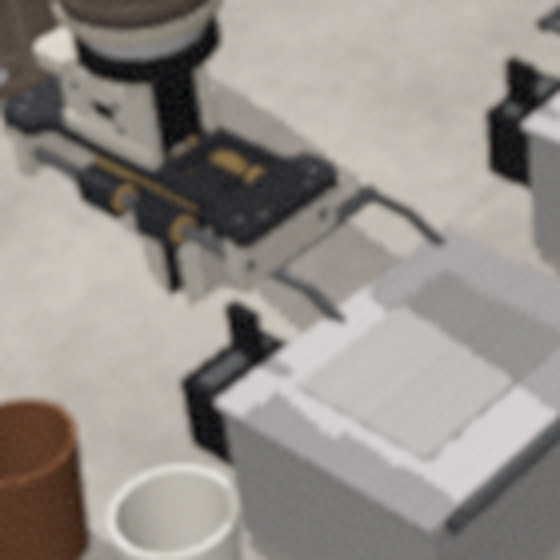

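The tab now stands at (240,330), shifted left along the slot. I'll go back to the bar. Clearance over the tab is about 25 mm.

```bash
python3 -m creep '[[[-1,4.1,0,0,0,0,-0.1],[-2,8.3,0,0,0,0,-0.1],[-3,12.4,0,0,0,0,-0.1],[-3,12.4,0,0,0,0,-0.1],[-3,12.4,0,0,0,0,-0.1]]]' 30
python3 -c "
from h import *
o=arm.observe();print(o['position'],o['width'],(np.array([.5170,-.1325,.121])-o['position'])*100)"
```

```text
clock: 8.05
position: [0.5147, -0.1304, 0.1772]
ee_rot: [-2.164, -2.276, 0.0]
force: [0.7, -0.3, -0.4]
width: 0.448
[ 0.5146989  -0.13039256  0.17715098] 0.44768176527772513 [ 0.23011006 -0.21074437 -5.61509776]
```

```bash
python3 -m creep '[[[0.2,0,-2,0,0,0,-0.1],[0.2,0,-4,0,0,0,-0.1],[0.2,0,-5.6,0,0,0,-0.1],[0.2,0,-5.6,0,0,0,-0.1]]]'
python3 -m creep '[[[0,0,0,0,0,0,-0.6],[0,0,0,0,0,0,-1],[0,0,0,0,0,0,-1],[0,0,0,0,0,0,-1]]]' 30
python3 -m creep '[[[0,0,0.3,0,0,0,-1],[0,0,0.6,0,0,0,-1],[0.03,0,1,0,0,0,-1],[0.1,0,1.4,0,0,0,-1],[0.1,0,1.4,0,0,0,-1]]]'
```

```text
clock: 8.45
position: [0.5156, -0.1332, 0.1197]
ee_rot: [-2.169, -2.269, 0.004]
force: [0.1, -0.1, 0.4]
width: 0.453
clock: 8.85
position: [0.5174, -0.1323, 0.1223]
ee_rot: [2.168, 2.273, 0.001]
force: [0.6, -0.2, -0.1]
width: 0.15
clock: 9.35
position: [0.5183, -0.1322, 0.1363]
ee_rot: [2.168, 2.273, 0.001]
force: [0.8, -0.8, -3.0]
width: 0.122
```

The catch is free (about 3 N at 14 mm). I'll follow the arc about the hinge.

```bash
python3 -m creep '[[[0.3,0,1.4,0,0,0,-1],[0.7,0.03,2.8,0,0,0,-1],[1.0,0.05,3.8,0,0,0,-1],[1.4,0.06,4.9,0,0,0,-1],[1.4,0.06,4.9,0,0,0,-1]]]'
python3 -c "
from h import *
print((arm.observe()['position']-[.5174,-.1323,.1223])*1e3)"
```

```text
clock: 9.85
position: [0.5313, -0.1316, 0.1856]
ee_rot: [-2.168, -2.272, 0.001]
force: [-5.8, -0.7, -0.3]
width: 0.118
[13.85206962  0.67660062 63.3316005 ]
```

```bash
python3 -m creep '[[[0.9,0.04,1.95,0,0,0,-1],[2.0,0.1,3.8,0,0,0,-1],[3.3,0.15,5.5,0,0,0,-1],[4.0,0.18,6.3,0,0,0,-1],[4.0,0.18,6.3,0,0,0,-1]]]'
python3 -c "
from h import *
print((arm.observe()['position']-[.5174,-.1323,.1223])*1e3)"
```

```text
clock: 10.35
position: [0.569, -0.1301, 0.2491]
ee_rot: [-2.166, -2.268, 0.005]
force: [-21.6, 1.3, 15.6]
width: 0.119
[ 51.61096818   2.20039367 126.82964881]
```

There is a radial push of about 26 N toward the hinge, so I'm slightly inside the arc. I'll bias the next points outward.

```bash
python3 -m creep '[[[0.2,0.02,0.8,0,0,0,-1],[1.0,0.06,1.8,0,0,0,-1],[2.0,0.1,2.7,0,0,0,-1],[2.0,0.1,2.7,0,0,0,-1]]]'
python3 -c "
from h import *
print((arm.observe()['position']-[.5174,-.1323,.1223])*1e3)"
```

```text
clock: 10.75
position: [0.5948, -0.1289, 0.2759]
ee_rot: [2.164, 2.271, 0.003]
force: [4.1, -2.6, -7.0]
width: 0.12
[ 77.44884784   3.44642462 153.63986937]
```

```bash
python3 -m creep '[[[0.8,0.04,0.6,0,0,0,-1],[1.6,0.08,1.1,0,0,0,-1],[1.6,0.08,1.1,0,0,0,-1],[1.6,0.08,1.1,0,0,0,-1],[1.6,0.08,1.1,0,0,0,-1]]]'
python3 - <<'E'
from h import *
import cv2
o=arm.observe();print((o['position']-[.5174,-.1323,.1223])*1e3,np.abs(o['dq']).max())
for n in("scene","top"):
    im=arm.get_image(n)[:,:,::-1]
    a=im[120:250,310:450] if n=="top" else im[100:300,160:400]
    k=5 if n=="top" else 3
    cv2.imwrite(f"pics/{n}5.png",cv2.resize(a,None,fx=k*.9,fy=k*.9,interpolation=cv2.INTER_CUBIC))
E
```

```text
clock: 11.25
position: [0.6076, -0.1282, 0.2858]
ee_rot: [-2.169, -2.272, 0.0]
force: [-2.2, -3.6, 0.6]
width: 0.121
[ 90.24764693   4.05024522 163.50548455] 0.003993585179822145
```

View pics/scene5.png

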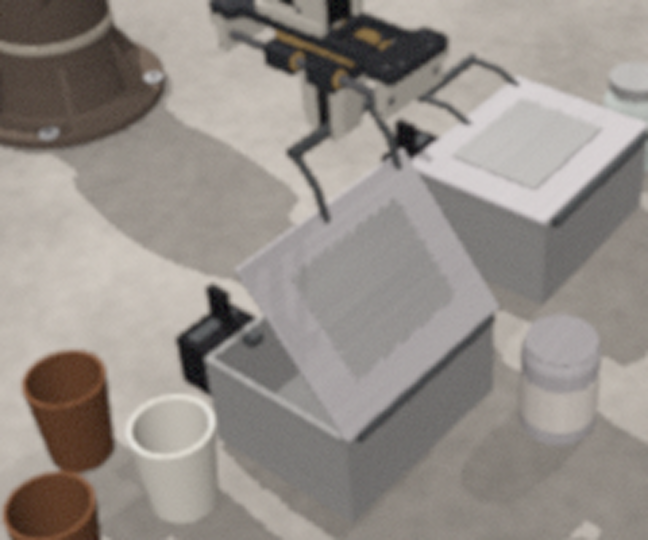

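View pics/top5.png

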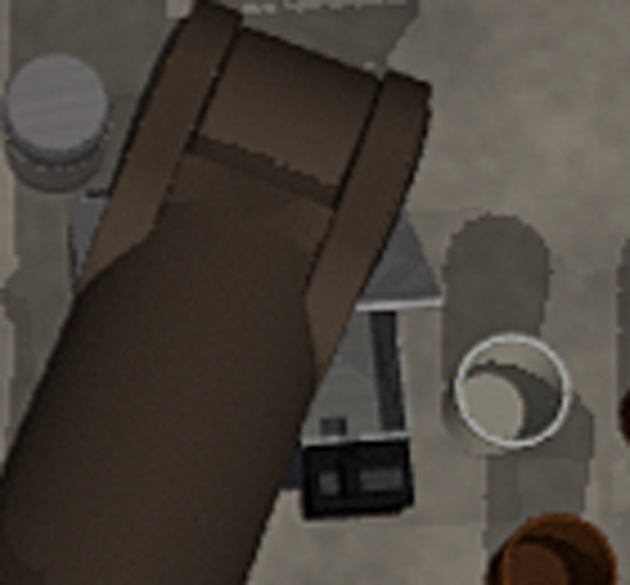

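The lid stands open in the grip (bar at zoomed (320,130) between the fingers), and the cup, jar, can and left lid look untouched. I'll confirm the angle from the lid's front-right corner at scene pixel (248,199) before handing in.

```bash
python3 - <<'E'
from h import *
y=.04536
for th in(.6,.7,.8,.85,.9,1.0):
    x=.08-.165*np.cos(th)+.007*np.sin(th);z=.1+.165*np.sin(th)+.007*np.cos(th);b=-.102
    print(th,proj("scene",[.6534+np.cos(y)*x-np.sin(y)*b,-.1667+np.sin(y)*x+np.cos(y)*b,z]).round(1))
E
```

```text
0.6 [239.1 204.8]
0.7 [241.9 202.2]
0.8 [245.3 200.1]
0.85 [247.1 199.3]
0.9 [249.1 198.7]
1.0 [253.5 197.9]
```

The angle is about 0.87 rad (50°). Handing in.

```bash
python3 -c "
from cell import arm
print(arm.sign_off()); o=arm.observe(); print(o['clock'],o['position'],o['width'],o['force'])"
```

```text
the job is handed in; nothing more can be done
None
the job is handed in; nothing more can be done
```

I opened the right box, the one beside the white cup, and handed in with the gripper still holding its lid up by the bar at about 0.87 rad (50°).

- **Tug:** I pulled the bar up before touching the tab. It rose about 6 mm and stopped hard at 37 N, so the catch was engaged.
- **Release tab:** I lowered the lid and let go, then pushed the tab to its stop (29 N against it). The camera showed it had moved.
- **Raising:** After I gripped the bar again, the lid rose freely (about 3 N at 14 mm), and I followed the arc up.

**Last checks:**
- The lid's front corner in the scene image gives about 0.87 rad, and the arm's position agrees.
- The bar is between the pads at 0.12 width, commanded grip 30 N, with the arm still.
- By eye in the images, the cup, jar, can and left lid looked untouched. I did not measure their positions again.

**Disagreements:** About halfway up the arc there was a push of about 26 N toward the hinge. The arc I actually followed was 3–4 mm wider than my model's, so I corrected outward and the force fell to a few newtons. There was no reading after hand-in, so I can't confirm the final second of holding.

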